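# Stand the fallen reflector screen up and push it home

## Task

The heat-lamp reflector screen has been knocked over onto its back: stand it up on its foot again by pushing its raised foot over towards the blue stop bar of the curing station, then push the standing screen along the bench until the orange front edge of its foot sits flush against the stop bar. Only push it with the fingers, never lift it off the bench or carry it, and leave the moulded housings, the jar and the metal collar as they are.

Things in the scene. Friction and masses are not known exactly. Their poses are not given: they have to be found in the camera images.
- screen: Loose L-shaped reflector screen, 0.3 to 0.6 kg. Dark foot 110 (x, heel to toe) x 110 wide (y) x 10 thick (z), last 10 at the toe orange; brass-coloured panel 4 thick, 110 wide, at the heel end, its back at x=0. Origin: middle of the heel edge, on the foot's underside. Standing: x heel to toe, z up. At the start: fallen on its back, x up, z away from the stop bar.
- screen_toe (a point): Middle of the toe edge of the screen's foot, on its underside, 110 mm from the origin along x; axes as the screen's. At the start it is the top of the upright foot, 110 mm above the bench, the foot's underside facing the stop bar. The screen turns about its heel edge, which is on the bench, and falls onto its foot by itself once turned some 28 degrees; a push 85 mm up turns it without sliding.
- screen_top (a point): Middle of the free edge of the screen's panel, on its back: 115 mm from the origin along the screen's z; axes as the screen's. At the start the panel lies flat on the bench, on the side of the heel away from the stop bar; when the screen stands, this is its top, 115 mm up, and the panel's back faces away from the stop bar.
- station: Fixed curing station. Origin: middle of the near upright face of its blue stop bar, at bench height; x points from the screen into the bar (the way to push), y along the bar, z up. Bar 180 long, 14 thick, 16 high; round steel pedestal, radius 70, 22 high, centred 95 mm beyond the face. At the start the screen's heel edge is 150 to 180 mm before the face, roughly parallel to it.
- housing_mid (a point): Centre of the warm-white moulded housing standing on the pedestal: upright cylinder 68 across, 88 high, with a side port sticking out 51 mm from its axis. Loose; leave alone. z up.
- spare_mid (a point): Centre of the white moulded housing (same size: 68 across, 88 high, with a side port) standing on the bench beside the work. Loose; leave alone. z up.
- jar_mid (a point): Centre of the amber jar with a black cap, 52 across, 75 high, on the bench beside the work. Loose; leave alone. z up.
- collar_mid (a point): Centre of the aluminium collar, a ring 60 outside, 40 inside, 30 high, on the bench beside the work. Loose; leave alone. z up.
Mind the look-alikes: they are no part of the job. Of the things that look like the part that bears jar_mid, the smallest one is meant. What is shaped like the part that bears spare_mid but black is not meant.

How it is judged:
By the outcome, as a careful person would: the job done as asked, in the order asked, and still so for the second after the job is handed in, with the robot touching nothing.
It also fails if it takes over 56 s, if anything falls off the work surface, if the arm or the gripper's body presses on something with over 40 N, if the wrist force passes 120 N, or if a joint passes its speed limit or range.

## Robot

A 7-joint arm with a two-finger parallel gripper is mounted at the origin on the work surface. World frame = base frame: x ahead of the robot, y to its left, z up, the work surface at z = 0. Lengths are in mm, angles in rad, forces in N, time in s.
With the tool pointing down it reaches from about 425 to 925 mm from the base axis. Payload 6.8 kg.
Tool frame: the origin (TCP) lies between the finger pads; the fingertips stand r.tcp_to_tips ahead of it and the grasp point (between the pads) lies 2 mm behind it (r.tcp_to_tips is the distance from the TCP to the fingertips, in mm); x points along the fingers, y is the direction in which the jaws open and shut, and the axes are right-handed (so a half turn about x gives the same grasp; the last joint's range is limited). The gripper opens to 85 mm and grips with 20 to 120 N. Pads are 22 mm wide; open, the fingers measure 114 mm over their backs; the gripper's body (76 mm by 85 mm) begins 54 mm behind the grasp point. The pads swing forward as they close: fully open they stand 13 mm farther back than shut.
Start: joints at [-0.108, 0.477, 0.022, 1.555, -0.011, 1.109, -0.083], TCP at [675.016, 0.006, 248.308] pointing down, gripper open.
Joint ranges: [-2.96, 2.96], [-0.34, 2.1], [-1.41, 1.46], [0.24, 2.44], [-1.37, 4.51], [0.17, 1.92], [-2.96, 2.96]. Speed limits (rad/s): [2.39, 2.39, 3.14, 3.14, 3.14, 3.14, 3.14].

## Interface

Orientations are given as a unit quaternion [x, y, z, w].
In Python, from cell import r gives the robot as it stands.
- The arm moves only by the shell command python3 -m inch 'ROWS' [OPENING]. ROWS is a JSON object of lists of equal length, an entry for each row: "xyz": the shift along the tool's x, y, z in mm, a list of three; "roll": the turn about the tool's x in rad. A call has 1 to 12 rows; each row shifts and turns the commanded pose from where the row before left it, along the tool's axes as they then stand; what a row does not reach is not made up. A row lasts 1/10 s, in which the tool goes at most 50 mm and 8.59 degrees, less where a joint would pass 70% of its speed; a pose out of reach is approached as far as the arm can. A call is refused whole if a number of a shift passes 50 or a number of a turn 0.15, either way. A call with a gripper value outside its range is refused whole. OPENING is the opening, from -1 (shut) to 1 (fully open), so that 0 is half open, set as the call begins (- or left out, the last holds). The fingers move at their own pace and stop on an object; the grip force is fixed at half the most. Time passes only in rows, so rows that do not move let the fingers close. It gives the time, the measured TCP pose, the force and the opening at its end, in the units of the state.
- r.sense(): the state, without advancing time (a new reading comes with each control period).
- r.snapshot(name): name is "scene" or "side" or "wrist"; returns (picture, depth): 400x640x3 uint8, blue, green, red; 400x640 float32, mm along the optical axis (not along the pixel's ray), 0 where there is no reading.
- r.calibration(name): a dict with "fx", "fy", "cx", "cy" (pixels), "R" (3x3) and "t" (3): a world point X has camera coordinates R X + t. Camera axes: x right, y down, z forward; pixel columns grow to the right and rows downward; lengths in mm; the calibration is good to about 2 mm. A picture is of the moment at which its call begins: read the wrist's pose just before it. calibration takes no time and is no camera call; for the wrist camera it gives the pose at the moment of the call.
- r.job_done(): hands the job in, once; it reports no verdict.
The state is a dict: "t": time; "joints": joint angles; "qvel": joint speeds; "joint_torque": joint torques, N m; "tcp_pos": TCP position; "tcp_rot": TCP orientation; "wrist_force": force on the tool from outside, world axes, zero at the start; "moment": the same for the moment, N m; "width": opening from 0.0 (shut) to 1.0 (fully open).
Only numpy, scipy, OpenCV 4.12 (cv2) and the standard library are available. Lean on these libraries where they do the work, as an engineer would, in place of code of your own. Each camera call takes 0.05 s, during which the arm holds its last target.

## Working session

There is one attempt and no reset: what is moved stays moved. The work goes in short steps, Python scripts to look and compute and a shell command to move; the robot and the scene stay as the last step left them, time stands still between calls to the robot, and variables do not carry over. Pictures are saved under pics/ and viewed, and the job is handed in when it is done.

```bash
ls; mkdir -p pics
python3 - <<'E'
from cell import r
import cv2
s=r.sense();print(s['t'],s['tcp_pos'],s['tcp_rot'],s['width'],r.tcp_to_tips)
for n in("scene","side","wrist"):
    c=r.calibration(n);im,d=r.snapshot(n);cv2.imwrite(f"pics/{n}0.png",im);
    import numpy as np;np.savez(f"pics/{n}0.npz",im=im,d=d,**{k:np.array(c[k]) for k in c})
    print(n,c)
E
```

```text
pics
0.0 [ 6.74440919e+02 -4.86004017e-02  2.47309485e+02] [-0.49950681 -0.50041119  0.50050145 -0.49957971] 1.0011644734391647 17.0
scene {'fx': 440.5270449341203, 'fy': 440.5270449341203, 'cx': 322.43401126909214, 'cy': 201.3950482502224, 'R': array([[-0.28677096,  0.9579287 , -0.0116195 ],
       [ 0.67775294,  0.19429404, -0.70915498],
       [-0.67706231, -0.2112402 , -0.70495688]]), 't': array([ 243.56833146, -338.79550412, 1594.51592484])}
side {'fx': 422.5270139055392, 'fy': 422.5270139055392, 'cx': 323.66235047913256, 'cy': 197.02953443641323, 'R': array([[-0.9421036 , -0.33468229,  0.02070181],
       [-0.20464512,  0.52495727, -0.82615994],
       [ 0.26563353, -0.78256478, -0.56305523]]), 't': array([527.94972294, 246.20746781, 807.05705777])}
wrist {'fx': 285.5257329006452, 'fy': 285.5257329006452, 'cx': 325.8862062636601, 'cy': 199.48152988962508, 'R': array([[ 9.99998871e-01,  2.36114203e-04, -1.48391544e-03],
       [ 6.31627412e-04, -9.62139355e-01,  2.72557264e-01],
       [-1.36337881e-03, -2.72557893e-01, -9.62138418e-01]]), 't': array([-673.41314822,  -36.79480507,  378.54834396])}
```

View pics/scene0.png

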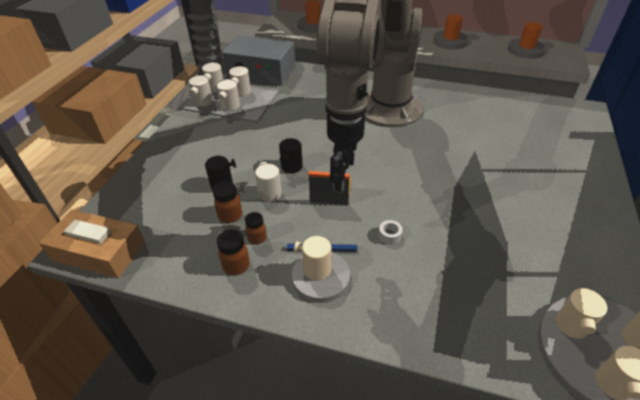

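View pics/side0.png

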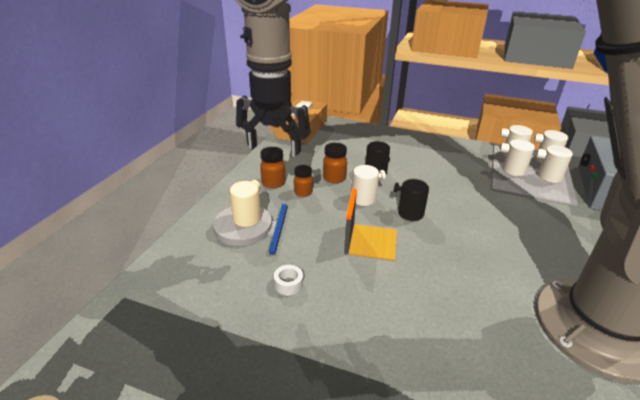

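View pics/wrist0.png

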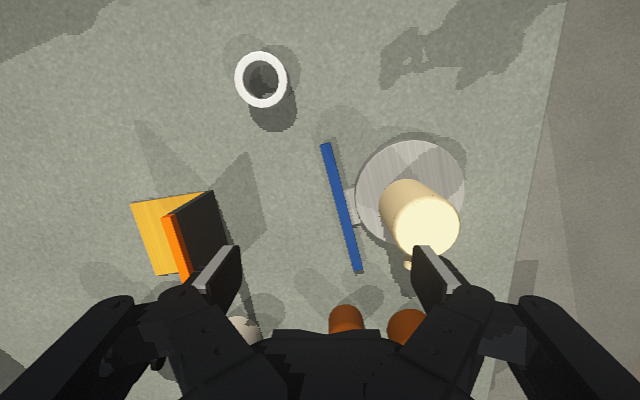

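```bash
cat > h.py <<'E'
import numpy as np,cv2
from scipy.spatial.transform import Rotation as Ro
def pix2z(c,u,v,z):
    ray=np.array([(u-c['cx'])/c['fx'],(v-c['cy'])/c['fy'],1.]);R=np.array(c['R']);t=np.array(c['t'])
    o=-R.T@t;d=R.T@ray
    return o+d*(z-o[2])/d[2]
def proj(c,X):
    p=np.array(c['R'])@np.array(X,float)+np.array(c['t']);return p[0]/p[2]*c['fx']+c['cx'],p[1]/p[2]*c['fy']+c['cy']
def toolrows(q,p0,p1):
    return Ro.from_quat(q).inv().apply(np.array(p1)-np.array(p0))
E
python3 - <<'E'
import cv2
im=cv2.imread('pics/wrist0.png')
cv2.imwrite('pics/w0a.png',cv2.resize(im[130:300,110:380],None,fx=2.9,fy=2.9,interpolation=2))
im=cv2.imread('pics/side0.png')
cv2.imwrite('pics/s0a.png',cv2.resize(im[140:300,210:440],None,fx=3.4,fy=3.4,interpolation=2))
im=cv2.imread('pics/scene0.png')
cv2.imwrite('pics/c0a.png',cv2.resize(im[140:300,200:430],None,fx=3.4,fy=3.4,interpolation=2))
E
```

```text
(no output)
```

View pics/w0a.png

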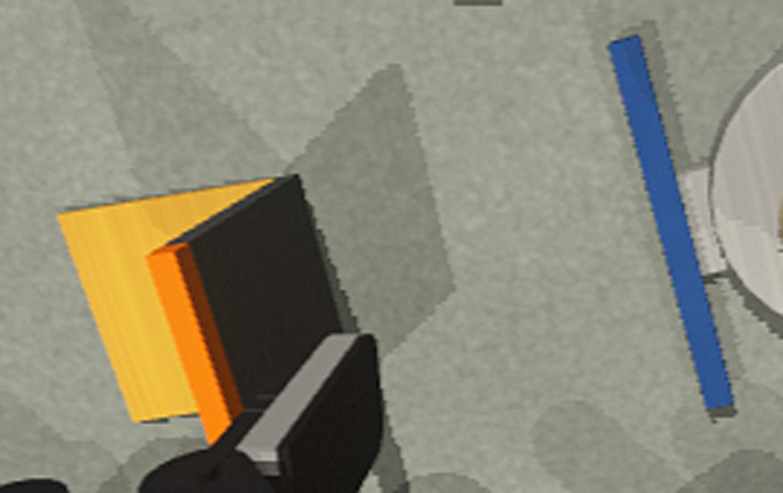

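View pics/s0a.png

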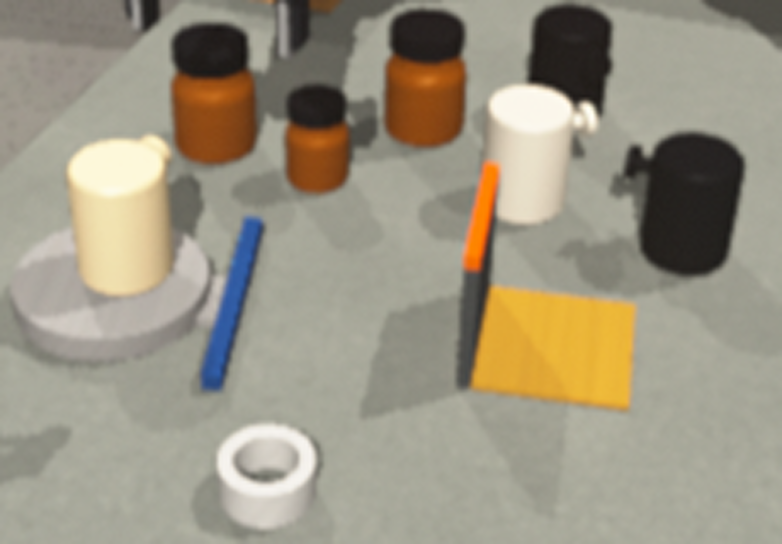

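View pics/c0a.png

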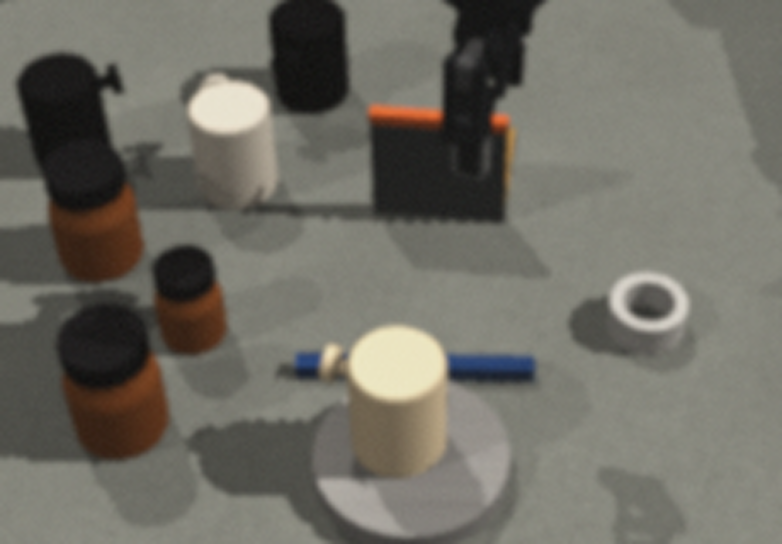

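```bash
cat > m.py <<'E'
from h import *
L=lambda n:np.load(f'pics/{n}0.npz')
w,s,c=L('wrist'),L('side'),L('scene')
W=lambda x,y,z:pix2z(w,110+x/2.9,130+y/2.9,z).round(1)
S=lambda x,y,z:pix2z(s,210+x/3.4,140+y/3.4,z).round(1)
C=lambda x,y,z:pix2z(c,200+x/3.4,140+y/3.4,z).round(1)
print('bar W near-top',W(609,45,16),W(707,412,16),'far top',W(640,36,16),W(735,406,16))
print('bar S far top?',S(246,218,16),S(203,378,16),S(262,220,16),S(220,380,16))
print('bar C ',C(296,352,16),C(534,357,16))
print('toe under W',W(187,245,110),'toe other W',W(148,255,110),W(208,443,110))
print('heel corner W',W(297,177,0),W(357,335,0))
print('panel top W',W(58,213,4),W(135,421,4))
print('S toe',S(485,165,110),S(464,267,110),'heel',S(459,385,0),'panel',S(635,304,4),S(629,407,4))
print('C toe',C(369,108,110),C(508,118,110),'heel',C(375,215,0),C(504,220,0))
print('housing top',C(397,360,110),S(117,163,110),'spare',C(230,105,88),S(530,107,88))
print('jar',C(183,268,75),S(316,104,75),'collar',C(648,303,30),S(267,458,30))
print('jars other',C(85,165,90),S(428,30,90),C(103,330,90),S(210,45,90),'black',C(308,15,88),S(692,155,88),C(58,80,88),S(572,25,88))
print('port spare',C(215,82,60),S(590,118,60))
E
python3 m.py
```

```text
bar W near-top [666.2  36.   16. ] [ 712.6 -138.9   16. ] far top [679.3  39.7  16. ] [ 726.  -135.7   16. ]
bar S far top? [ 719.5 -128.5   16. ] [671.3  47.2  16. ] [ 707.2 -130.5   16. ] [660.1  45.   16. ]
bar C  [ 714.4 -134.8   16. ] [669.5  38.4  16. ]
toe under W [526.2 -21.9 110. ] toe other W [512.5 -25.5 110. ] [522.9 -97.2 110. ]
heel corner W [520.4 -26.1   0. ] [ 541.3 -106.     0. ]
panel top W [408.8 -42.4   4. ] [ 427.1 -151.3    4. ]
S toe [ 535.5 -124.9  110. ] [515.1  -8.9 110. ] heel [517.1 -23.5   0. ] panel [ 423.1 -147.     4. ] [405.2 -38.4   4. ]
C toe [ 535.4 -131.6  110. ] [516.9 -23.3 110. ] heel [ 544.1 -127.4    0. ] [520.1 -22.3   0. ]
housing top [774.  -34.7 110. ] [770.1 -35.7 110. ] spare [ 539.  -250.3   88. ] [ 534.5 -248.2   88. ]
jar [ 706.9 -222.2   75. ] [ 695.7 -212.8   75. ] collar [605.2 111.4  30. ] [597.1 112.4  30. ]
jars other [ 638.8 -331.8   90. ] [ 644.7 -334.5   90. ] [ 789.7 -245.7   90. ] [ 800.5 -244.4   90. ] black [ 408.8 -229.2   88. ] [ 407.2 -225.5   88. ] [ 548.7 -400.    88. ] [ 536.1 -391.7   88. ]
port spare [ 485.  -288.6   60. ] [ 495.8 -295.7   60. ]
```

Run:
```python
from h import *
from cell import r
s=r.sense();q=s['tcp_rot'];M=Ro.from_quat(q).as_matrix();print(M.round(3))
w=np.load('pics/wrist0.npz');o=-w['R'].T@w['t'];print('cam rel tcp tool axes',M.T@(o-s['tcp_pos']))
for roll in(1.57,-1.57):
    M2=M@Ro.from_rotvec([roll,0,0]).as_matrix();print(roll,M2.round(2))
```

```text
[[-0.001  1.     0.   ]
 [-0.     0.    -1.   ]
 [-1.    -0.001  0.   ]]
cam rel tcp tool axes [-125.72304338   -0.80080783  -67.92554659]
1.57 [[-0.  0. -1.]
 [-0. -1. -0.]
 [-1.  0.  0.]]
-1.57 [[-0.  0.  1.]
 [-0.  1. -0.]
 [-1. -0. -0.]]
```

```bash
python3 -m inch '{"xyz":[[0,0,0],[0,0,0],[0,0,0],[0,0,0],[0,0,0],[0,0,0],[0,0,0],[0,0,0],[0,0,0],[0,0,0],[0,0,0]],"roll":[0.14,0.14,0.14,0.14,0.14,0.14,0.14,0.14,0.14,0.14,0]}' 0
cat > st.py <<'E'
from h import *
from cell import r
import sys
s=r.sense();p=s['tcp_pos'];q=s['tcp_rot'];M=Ro.from_quat(q).as_matrix()
print('t',s['t'],'tcp',p.round(1),'yaw',np.degrees(np.arctan2(-M[1,2],-M[0,2])).round(2),'F',np.round(s['wrist_force'],1),'w',round(s['width'],2))
if len(sys.argv)>3: print('rows',toolrows(q,p,[float(a) for a in sys.argv[1:4]]).round(1))
E
python3 st.py 479 -88 150
python3 - <<'E'
from h import *
from cell import r
c=r.calibration('wrist');im,d=r.snapshot('wrist');cv2.imwrite('pics/w1.png',im)
np.savez("pics/w1.npz",im=im,d=d,**{k:np.array(c[k]) for k in c})
E
```

```text
t: 1.25
tcp_pos: [674.8, 0.2, 247.9]
tcp_rot: [-0.704, -0.06, 0.705, -0.06]
wrist_force: [0.7, 0.2, -0.9]
width: 0.495
t 1.25 tcp [6.748e+02 2.000e-01 2.479e+02] yaw 9.73 F [ 0.7  0.2 -0.9] w 0.49
rows [ 98.1  53.8 207.8]
```

View pics/w1.png

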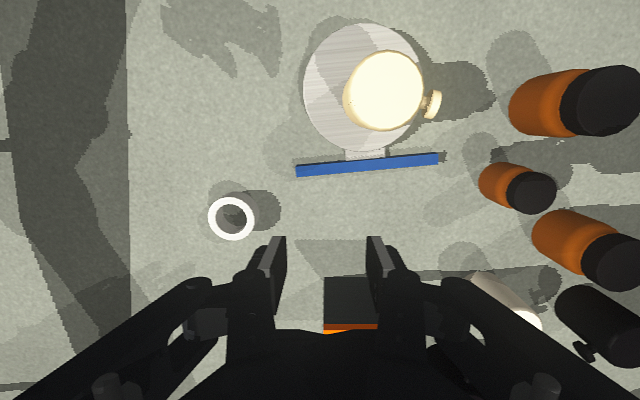

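```bash
python3 st.py 478 -82 150; python3 -m inch '{"xyz":[[0,8,35],[0,8,35],[0,8,35],[0,8,35],[0,8,35],[0,8,33],[0,0,0],[0,0,0]],"roll":[0,0,0,0,0,0,0,0]}'; python3 st.py 478 -82 102
python3 - <<'E'
from h import *
from cell import r
for n in('wrist','scene','side'):
    c=r.calibration(n);im,d=r.snapshot(n);cv2.imwrite(f'pics/{n}2.png',im)
    np.savez(f"pics/{n}2.npz",im=im,d=d,**{k:np.array(c[k]) for k in c})
E
```

```text
t 1.3 tcp [6.748e+02 2.000e-01 2.479e+02] yaw 9.97 F [-0.  -0.6  0.3] w 0.5
rows [ 98.1  46.9 208. ]
t: 2.1
tcp_pos: [478.1, -82.8, 248.7]
tcp_rot: [0.705, 0.061, -0.704, 0.061]
wrist_force: [1.2, -0.2, 1.0]
width: 0.502
t 2.1 tcp [478.1 -82.8 248.7] yaw 9.9 F [ 1.2 -0.2  1. ] w 0.5
rows [146.7  -0.8   0.2]
```

View pics/wrist2.png

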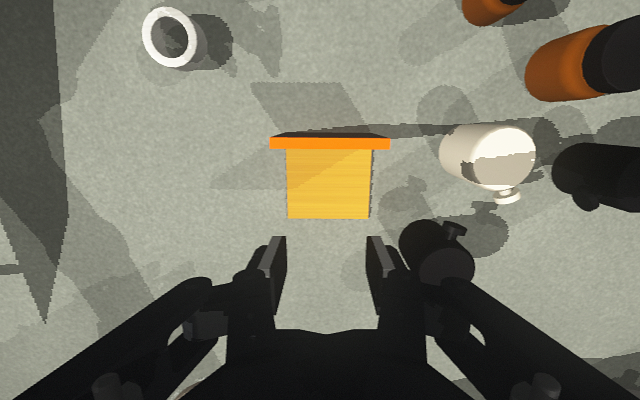

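View pics/side2.png

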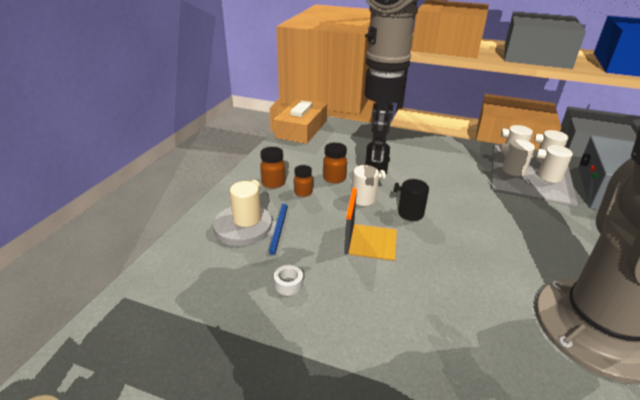

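```bash
python3 - <<'E'
from h import *
w=np.load('pics/wrist2.npz')
for u,v,z in((269,138,110),(391,138,110),(270,148,110),(390,148,110),(288,218,4),(370,219,4)):print(u,v,pix2z(w,u,v,z).round(1), w['d'][v+1,u+ (3 if u<330 else -3)])
E
python3 -m inch '{"xyz":[[30,0,0],[40,0,0],[40,0,0],[36,0,0],[0,0,0],[0,0,0]],"roll":[0,0,0,0,0,0]}'; python3 st.py
```

```text
269 138 [520.1 -24.  110. ] 258.49512
391 138 [ 539.1 -133.2  110. ] 259.18643
270 148 [511.3 -26.  110. ] 368.76218
390 148 [ 530.2 -134.3  110. ] 261.87744
288 218 [407.4 -43.3   4. ] 396.90027
370 219 [ 425.4 -154.5    4. ] 397.73856
t: 2.85
tcp_pos: [478.7, -82.5, 102.4]
tcp_rot: [-0.704, -0.061, 0.705, -0.061]
wrist_force: [0.2, -0.2, 0.4]
width: 0.504
t 2.85 tcp [478.7 -82.5 102.4] yaw 9.83 F [ 0.2 -0.2  0.4] w 0.5
```

```bash
python3 -m inch '{"xyz":[[2,0,-8],[2,0,-10],[0,0,-5],[0,0,-4],[0,0,-4],[0,0,-4],[0,0,-4],[0,0,-4],[0,0,0]],"roll":[0,0,0,0,0,0,0,0,0]}'; python3 st.py
python3 - <<'E'
from h import *
from cell import r
n='side'
c=r.calibration(n);im,d=r.snapshot(n);cv2.imwrite(f'pics/{n}3.png',cv2.resize(im[100:320,220:500],None,fx=2.7,fy=2.7))
E
```

```text
t: 3.75
tcp_pos: [521.1, -75.2, 98.3]
tcp_rot: [0.705, 0.06, -0.704, 0.06]
wrist_force: [-1.4, 0.0, 0.6]
width: 0.496
t 3.75 tcp [521.1 -75.2  98.3] yaw 9.8 F [-1.4  0.   0.6] w 0.5
```

View pics/side3.png

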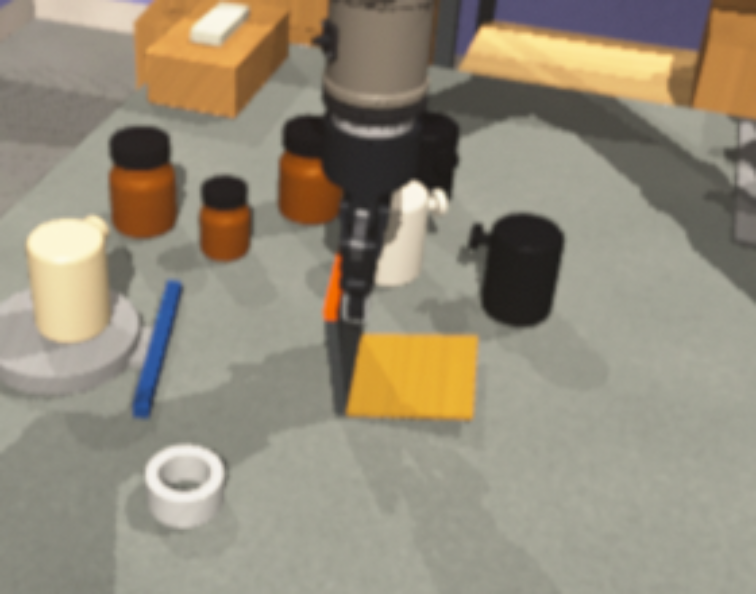

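```bash
python3 -m inch '{"xyz":[[0,0,-4],[0,0,-4],[0,0,-4],[0,0,-4],[0,0,-4],[0,0,0]],"roll":[0,0,0,0,0,0]}'; python3 st.py
python3 - <<'E'
from h import *
from cell import r
n='side'
c=r.calibration(n);im,d=r.snapshot(n);cv2.imwrite(f'pics/{n}4.png',cv2.resize(im[100:320,220:500],None,fx=2.7,fy=2.7))
E
```

```text
t: 4.4
tcp_pos: [541.3, -71.7, 98.4]
tcp_rot: [0.705, 0.06, -0.704, 0.061]
wrist_force: [-0.6, -0.3, -0.0]
width: 0.5
t 4.4 tcp [541.3 -71.7  98.4] yaw 9.81 F [-0.6 -0.3 -0. ] w 0.5
```

View pics/side4.png

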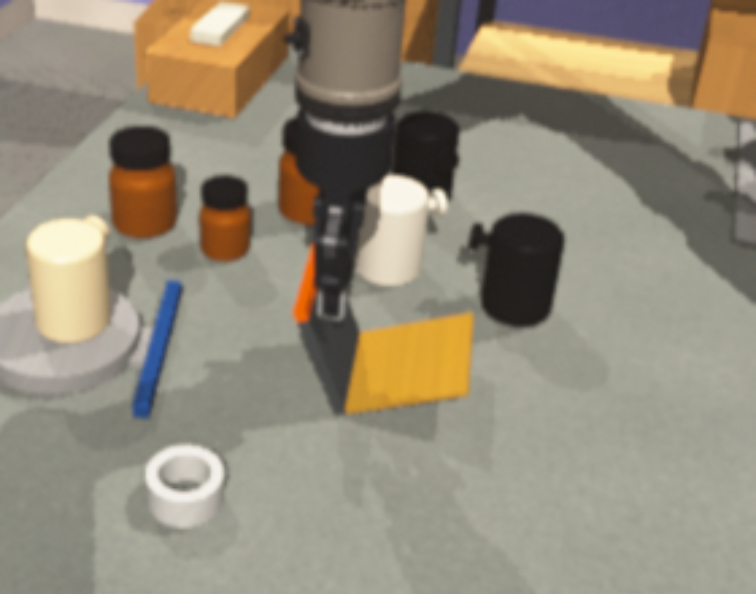

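```bash
python3 -m inch '{"xyz":[[0,0,-4],[0,0,-4],[0,0,-4],[0,0,-4],[0,0,-4],[0,0,0],[0,0,0]],"roll":[0,0,0,0,0,0,0]}'; python3 st.py
python3 - <<'E'
from h import *
from cell import r
n='side'
c=r.calibration(n);im,d=r.snapshot(n);cv2.imwrite(f'pics/{n}5.png',cv2.resize(im[100:320,220:500],None,fx=2.7,fy=2.7))
E
```

```text
t: 5.15
tcp_pos: [560.0, -68.5, 98.2]
tcp_rot: [-0.704, -0.06, 0.705, -0.06]
wrist_force: [0.7, -0.7, 0.1]
width: 0.504
t 5.15 tcp [560.  -68.5  98.2] yaw 9.79 F [ 0.7 -0.7  0.1] w 0.5
```

View pics/side5.png

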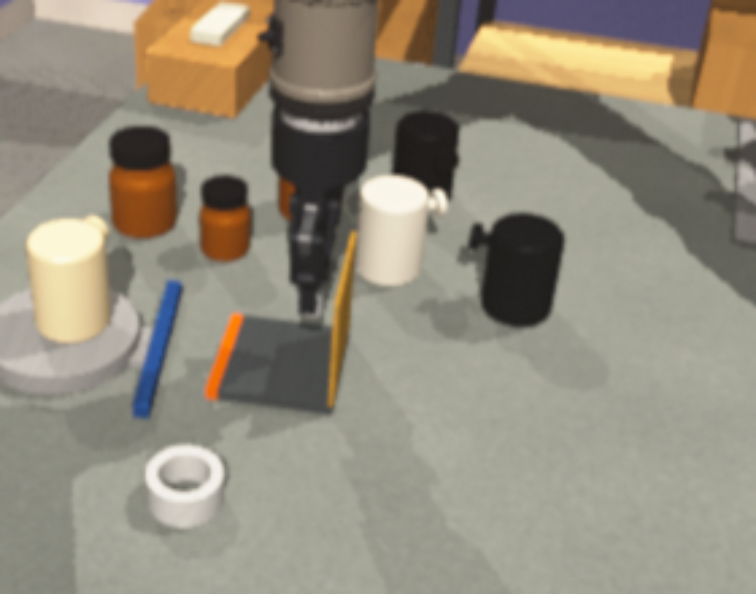

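```bash
python3 -m inch '{"xyz":[[-20,0,0],[-40,0,0],[-45,0,0],[0,0,35],[0,0,35],[0,0,35],[0,0,0],[0,0,0]],"roll":[0,0,0,0,0,0,0,0]}'; python3 st.py
python3 - <<'E'
from h import *
from cell import r
for n in('wrist','scene'):
    c=r.calibration(n);im,d=r.snapshot(n);cv2.imwrite(f'pics/{n}6.png',im)
    np.savez(f"pics/{n}6.npz",im=im,d=d,**{k:np.array(c[k]) for k in c})
cv2.imwrite('pics/scene6a.png',cv2.resize(im[140:300,200:430],None,fx=3.4,fy=3.4,interpolation=2))
E
```

```text
t: 6.0
tcp_pos: [456.2, -86.4, 203.6]
tcp_rot: [0.705, 0.06, -0.704, 0.06]
wrist_force: [1.3, -0.4, 0.8]
width: 0.5
t 6.0 tcp [456.2 -86.4 203.6] yaw 9.75 F [ 1.3 -0.4  0.8] w 0.5
```

View pics/wrist6.png

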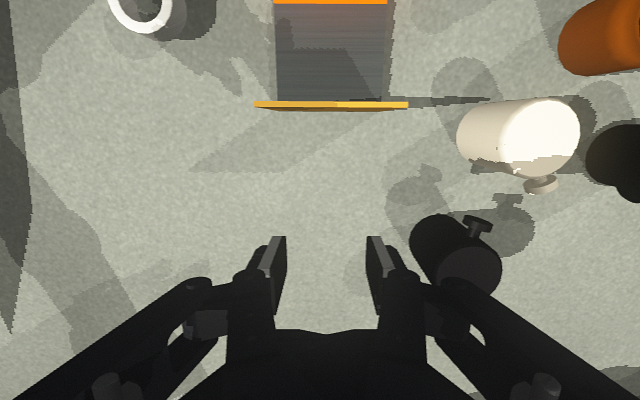

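View pics/scene6a.png

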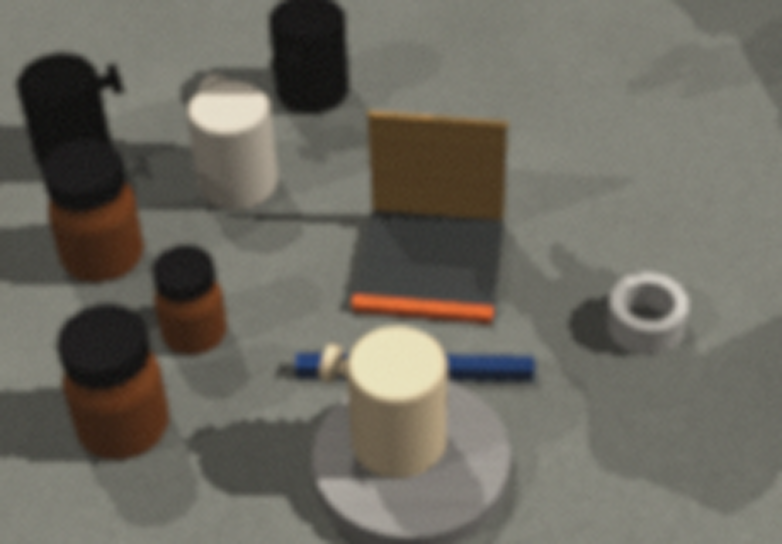

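```bash
python3 - <<'E'
from h import *
w=np.load('pics/wrist6.npz');c=np.load('pics/scene6.npz')
for u,v in((254,106),(408,107)):print(pix2z(w,u,v,115).round(1))
C=lambda x,y,z:pix2z(c,200+x/3.4,140+y/3.4,z).round(1)
print('toe',C(352,296,10),C(494,308,10), 'toe bottom',C(351,308,0),C(492,319,0))
print('bar C',C(296,352,16),C(534,357,16))
w=np.load('pics/w1.npz')
print('bar w1', [pix2z(w,u,v,16).round(1) for u,v in((297,167),(438,154))],[pix2z(w,u,v,0).round(1) for u,v in((297,178),(438,164))])
E
python3 -c "
import cv2
im=cv2.imread('pics/w1.png');cv2.imwrite('pics/w1a.png',cv2.resize(im[130:200,270:470],None,fx=4,fy=4,interpolation=2))"
```

```text
[523.5 -23.7 115. ]
[ 541.5 -132.4  115. ]
toe [ 644.1 -114.    10. ] [625.3  -3.8  10. ] toe bottom [ 647.9 -114.     0. ] [628.2  -4.4   0. ]
bar C [ 714.4 -134.8   16. ] [669.5  38.4  16. ]
bar w1 [array([677.9,  36.7,  16. ]), array([ 723.8, -134.1,   16. ])] [array([660.4,  35.8,   0. ]), array([ 710.3, -144.2,    0. ])]
```

View pics/w1a.png

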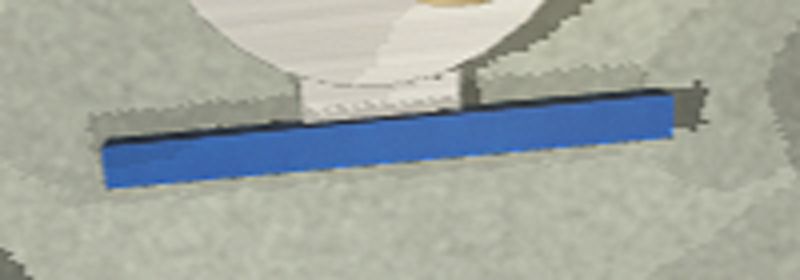

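```bash
python3 -m inch '{"xyz":[[0,0,0],[0,0,0]],"roll":[-0.09,0]}'; python3 st.py 494 -88 70
```

```text
t: 6.3
tcp_pos: [457.6, -86.1, 203.3]
tcp_rot: [0.701, 0.092, -0.701, 0.093]
wrist_force: [-1.4, -0.9, 0.7]
width: 0.498
t 6.3 tcp [457.6 -86.1 203.3] yaw 15.03 F [-1.4 -0.9  0.7] w 0.5
rows [133.3  11.2 -34.6]
```

```bash
python3 -m inch '{"xyz":[[30,11,-10],[40,0,0],[40,0,0],[23,0,-8],[0,0,-8],[0,0,0],[0,0,0]],"roll":[0,0,0,0,0,0,0]}'; python3 st.py
python3 - <<'E'
from h import *
from cell import r
n='side'
c=r.calibration(n);im,d=r.snapshot(n);cv2.imwrite(f'pics/{n}7.png',cv2.resize(im[100:320,220:500],None,fx=2.7,fy=2.7))
n='wrist'
c=r.calibration(n);im,d=r.snapshot(n);cv2.imwrite(f'pics/{n}7.png',im)
E
```

```text
t: 7.0
tcp_pos: [485.9, -90.4, 71.5]
tcp_rot: [0.702, 0.092, -0.7, 0.092]
wrist_force: [-1.2, 0.1, -0.2]
width: 0.502
t 7.0 tcp [485.9 -90.4  71.5] yaw 14.92 F [-1.2  0.1 -0.2] w 0.5
```

View pics/side7.png

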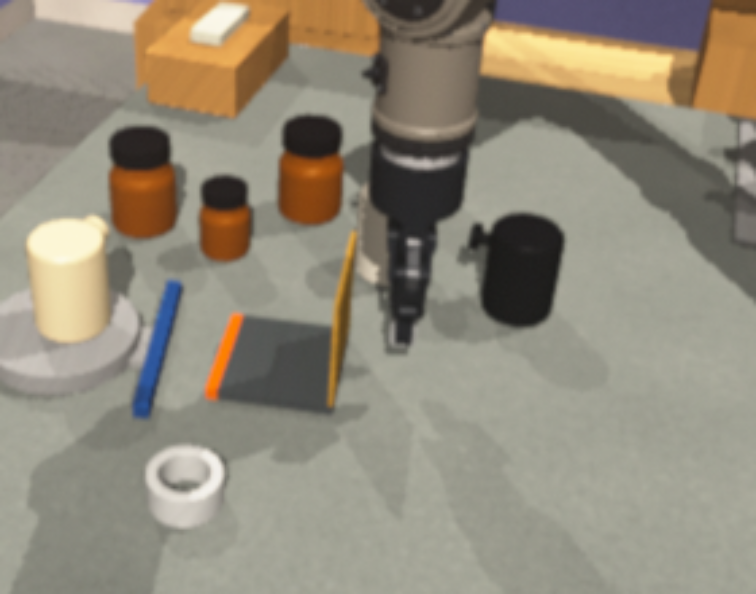

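View pics/wrist7.png

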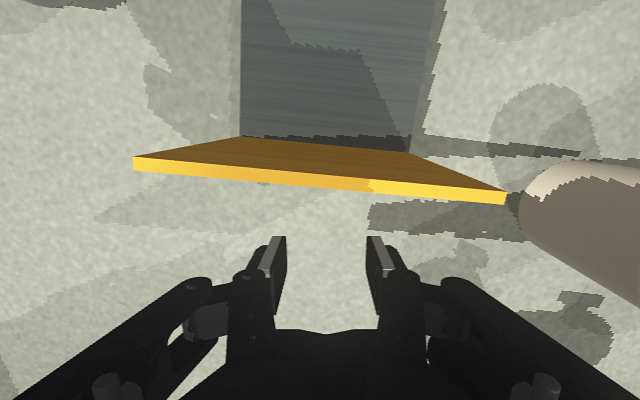

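```bash
python3 -m inch '{"xyz":[[0,0,-8],[0,0,-8],[0,0,-8],[0,0,-4],[0,0,-4],[0,0,-4],[0,0,-4],[0,0,-4],[0,0,-4],[0,0,-4],[0,0,-4],[0,0,0]],"roll":[0,0,0,0,0,0,0,0,0,0,0,0]}'; python3 st.py
python3 - <<'E'
from h import *
from cell import r
n='side'
c=r.calibration(n);im,d=r.snapshot(n);cv2.imwrite(f'pics/{n}8.png',cv2.resize(im[100:320,220:500],None,fx=2.7,fy=2.7))
n='wrist'
c=r.calibration(n);im,d=r.snapshot(n);cv2.imwrite(f'pics/{n}8.png',im)
E
```

```text
t: 8.3
tcp_pos: [539.6, -75.4, 70.4]
tcp_rot: [0.701, 0.092, -0.701, 0.092]
wrist_force: [-0.7, -0.1, 1.5]
width: 0.502
t 8.3 tcp [539.6 -75.4  70.4] yaw 14.98 F [-0.7 -0.1  1.5] w 0.5
```

View pics/side8.png

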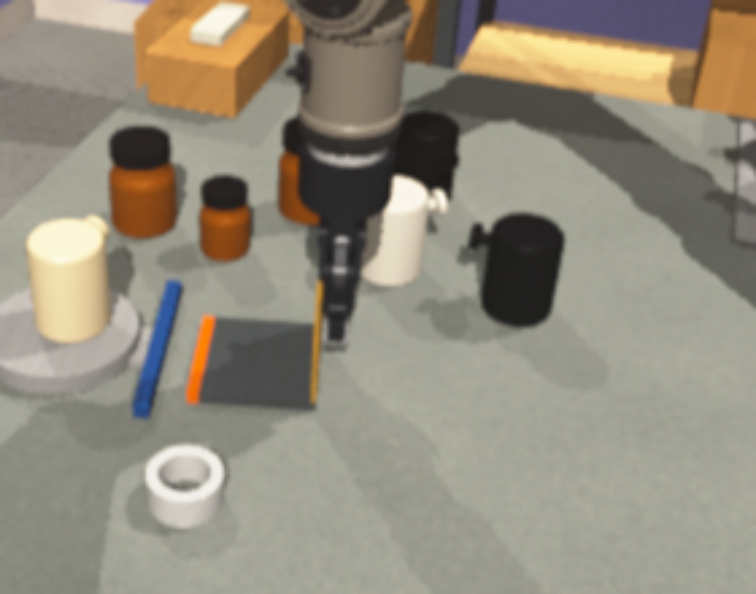

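View pics/wrist8.png

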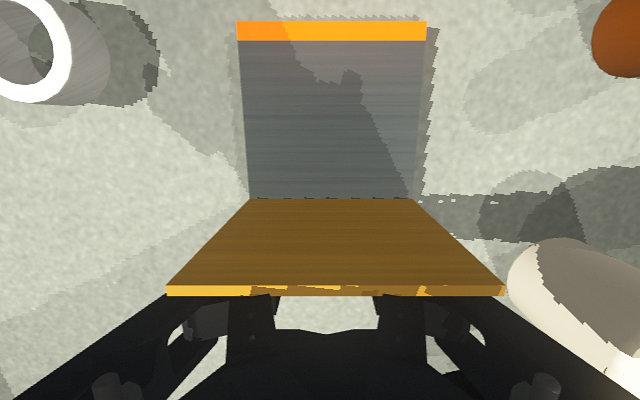

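Run:
```python
from h import *
from cell import r
c=r.calibration('wrist')
a=pix2z(c,237,22,10);b=pix2z(c,426,22,10);print(a,b)
n=np.array([np.cos(np.radians(14.9)),np.sin(np.radians(14.9)),0])
for p in((666.2,36,0),(712.6,-138.9,0),(669.5,38.4,0),(714.4,-134.8,0)): print(n@np.array(p))
print(n@a,n@b)
```

```text
[644.21658566   4.68443545  10.        ] [ 672.43788689 -100.72329605   10.        ]
653.0565245974387
652.923849155192
656.8626843627703
655.7175705499045
623.7600202508075 623.9286262705818
```

```bash
python3 -m inch '{"xyz":[[0,0,-3],[0,0,-3],[0,0,-3],[0,0,-3],[0,0,-3],[0,0,-3],[0,0,-2],[0,0,-2],[0,0,0]],"roll":[0,0,0,0,0,0,0,0,0]}'; python3 st.py
python3 - <<'E'
from h import *
from cell import r
n='wrist'
c=r.calibration(n);im,d=r.snapshot(n);cv2.imwrite(f'pics/{n}9.png',im)
np.savez(f"pics/{n}9.npz",im=im,d=d,**{k:np.array(c[k]) for k in c})
E
```

```text
t: 9.3
tcp_pos: [560.4, -70.0, 70.3]
tcp_rot: [0.701, 0.092, -0.701, 0.092]
wrist_force: [-1.2, -0.6, -0.2]
width: 0.498
t 9.3 tcp [560.4 -70.   70.3] yaw 14.95 F [-1.2 -0.6 -0.2] w 0.5
```

View pics/wrist9.png

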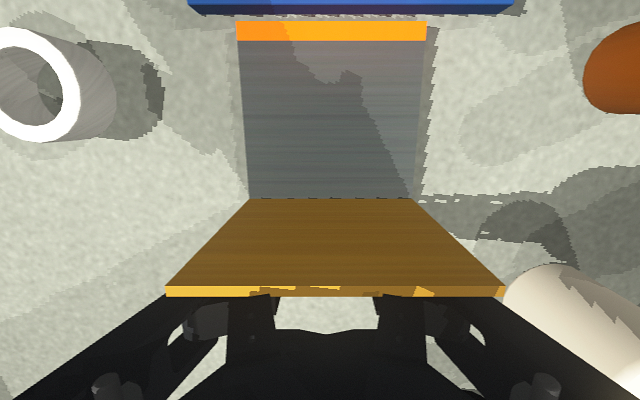

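```bash
python3 -m inch '{"xyz":[[0,0,-2],[0,0,-2],[0,0,-1],[0,0,0]],"roll":[0,0,0,0]}'; python3 st.py
python3 - <<'E'
from h import *
from cell import r
n='wrist'
c=r.calibration(n);im,d=r.snapshot(n);cv2.imwrite(f'pics/{n}10.png',cv2.resize(im[0:60,170:530],None,fx=2.2,fy=2.2))
E
```

```text
t: 9.75
tcp_pos: [565.0, -68.8, 70.3]
tcp_rot: [0.701, 0.092, -0.701, 0.092]
wrist_force: [-3.3, -1.1, 1.0]
width: 0.501
t 9.75 tcp [565.  -68.8  70.3] yaw 14.95 F [-3.3 -1.1  1. ] w 0.5
```

View pics/wrist10.png

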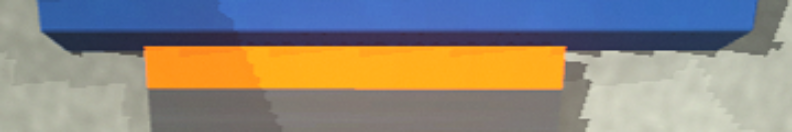

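```bash
python3 -m inch '{"xyz":[[0,0,-1],[0,0,0]],"roll":[0,0]}'; python3 st.py;python3 -m inch '{"xyz":[[0,0,-0.7],[0,0,0]],"roll":[0,0]}'; python3 st.py
python3 - <<'E'
from h import *
from cell import r
n='wrist'
c=r.calibration(n);im,d=r.snapshot(n);cv2.imwrite(f'pics/{n}11.png',cv2.resize(im[0:60,170:530],None,fx=2.2,fy=2.2))
E
```

```text
t: 10.0
tcp_pos: [565.6, -68.6, 70.3]
tcp_rot: [-0.701, -0.092, 0.701, -0.092]
wrist_force: [-3.4, -0.9, 1.6]
width: 0.502
t 10.0 tcp [565.6 -68.6  70.3] yaw 14.94 F [-3.4 -0.9  1.6] w 0.5
t: 10.2
tcp_pos: [566.4, -68.5, 70.3]
tcp_rot: [0.701, 0.092, -0.701, 0.092]
wrist_force: [-4.2, -1.4, 1.2]
width: 0.499
t 10.2 tcp [566.4 -68.5  70.3] yaw 14.94 F [-4.2 -1.4  1.2] w 0.5
```

View pics/wrist11.png

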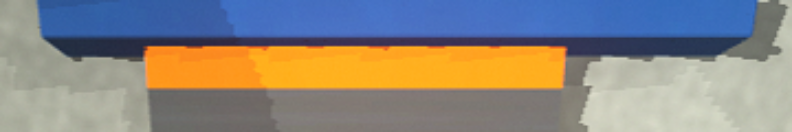

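```bash
python3 -m inch '{"xyz":[[0,0,-0.7],[0,0,0]],"roll":[0,0]}'; python3 st.py
python3 - <<'E'
from h import *
from cell import r
n='wrist'
c=r.calibration(n);im,d=r.snapshot(n);cv2.imwrite(f'pics/{n}12.png',cv2.resize(im[0:60,170:530],None,fx=2.2,fy=2.2))
E
```

```text
t: 10.45
tcp_pos: [566.3, -68.5, 70.2]
tcp_rot: [-0.701, -0.092, 0.702, -0.092]
wrist_force: [-5.3, -2.0, 3.6]
width: 0.5
t 10.45 tcp [566.3 -68.5  70.2] yaw 14.93 F [-5.3 -2.   3.6] w 0.5
```

View pics/wrist12.png

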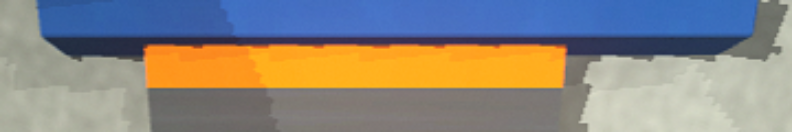

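```bash
python3 -m inch '{"xyz":[[0,0,-0.5],[0,0,0]],"roll":[0,0]}'; python3 st.py
python3 - <<'E'
from h import *
from cell import r
n='wrist'
c=r.calibration(n);im,d=r.snapshot(n);cv2.imwrite(f'pics/{n}13.png',cv2.resize(im[0:35,220:440],None,fx=3.6,fy=3.6,interpolation=2))
n='side'
c=r.calibration(n);im,d=r.snapshot(n);cv2.imwrite(f'pics/{n}13.png',cv2.resize(im[180:270,240:360],None,fx=6,fy=6,interpolation=2))
E
```

```text
t: 10.7
tcp_pos: [566.3, -68.5, 70.2]
tcp_rot: [-0.7, -0.092, 0.702, -0.092]
wrist_force: [-7.0, -1.2, 3.9]
width: 0.499
t 10.7 tcp [566.3 -68.5  70.2] yaw 14.93 F [-7.  -1.2  3.9] w 0.5
```

View pics/wrist13.png

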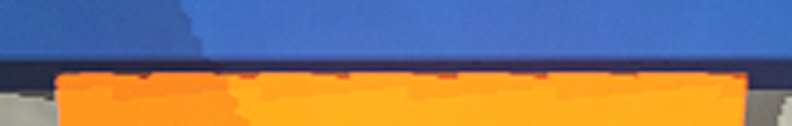

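View pics/side13.png

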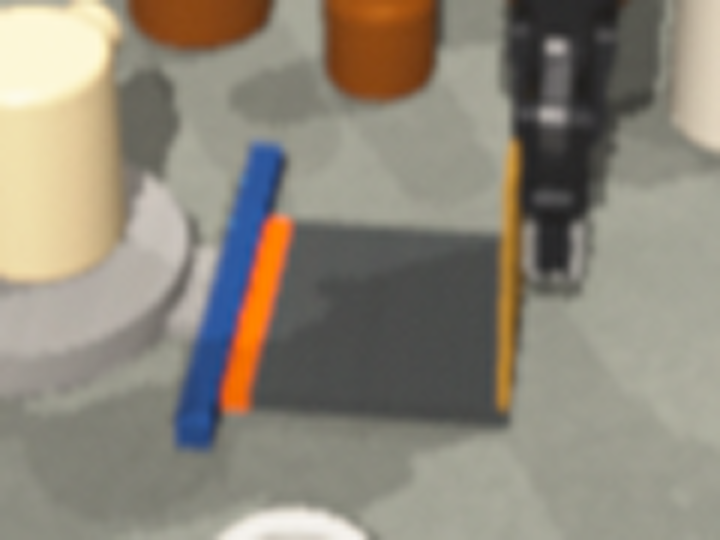

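```bash
python3 -m inch '{"xyz":[[0,0,1],[0,0,2],[0,0,6],[0,0,15],[0,0,20],[0,0,10],[-30,0,0],[-40,0,0],[-40,0,0],[0,0,-30],[0,0,-30],[0,0,0]],"roll":[0,0,0,0,0,0,0,0,0,0,0,0]}'; python3 st.py
python3 - <<'E'
from h import *
from cell import r
n='wrist'
c=r.calibration(n);im,d=r.snapshot(n);cv2.imwrite(f'pics/{n}14.png',im)
n='side'
c=r.calibration(n);im,d=r.snapshot(n);cv2.imwrite(f'pics/{n}14.png',cv2.resize(im[110:310,200:440],None,fx=3,fy=3,interpolation=2))
E
```

```text
t: 12.0
tcp_pos: [577.4, -64.3, 181.2]
tcp_rot: [0.703, 0.093, -0.699, 0.093]
wrist_force: [-0.4, 0.4, -0.4]
width: 0.5
t 12.0 tcp [577.4 -64.3 181.2] yaw 15.14 F [-0.4  0.4 -0.4] w 0.5
```

View pics/wrist14.png

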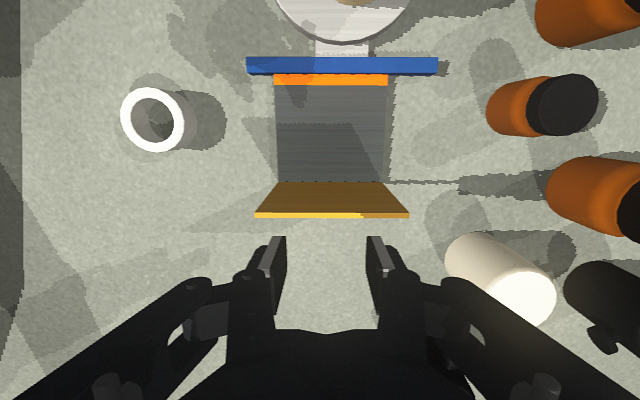

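View pics/side14.png

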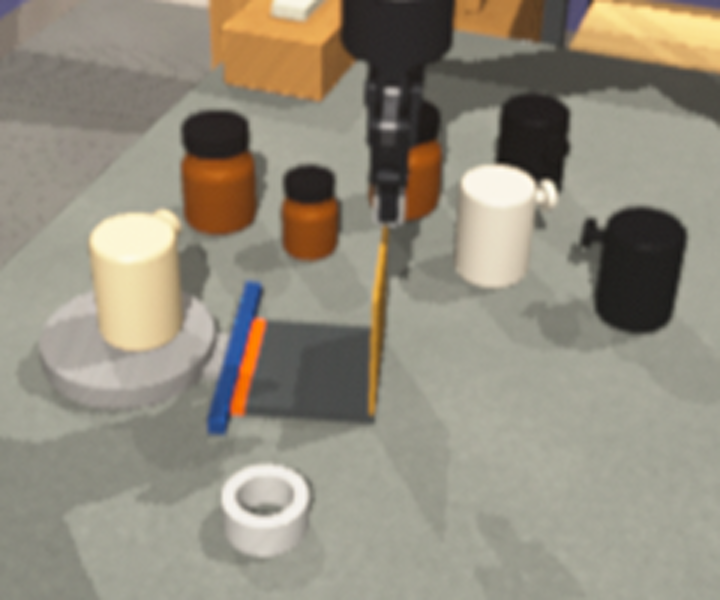

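```bash
python3 -c "
import cv2
im=cv2.imread('pics/wrist14.png');cv2.imwrite('pics/w14a.png',cv2.resize(im[45:100,235:450],None,fx=3.7,fy=3.7,interpolation=0))"
```

```text
(no output)
```

View pics/w14a.png

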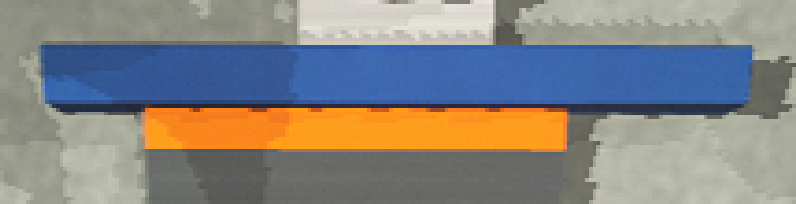

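```bash
python3 -c "
from cell import r
print(r.sense()['wrist_force']);print(r.job_done())"
```

```text
[-1.02110867  0.24994813 -0.16560483]
the job is handed in; nothing more can be done
None
```

The screen is standing on its foot with the orange toe edge against the blue stop bar, and I handed the job in at about 12 s. I tipped it up by pushing its raised foot with the half-open fingers. Then I pushed the back of the panel until the foot met the bar.

- **Contact with the bar:** on the last two pushes the tool stopped advancing while the force rose to about 7 N.
- **Flushness:** after I backed the gripper away, the pictures showed the toe edge parallel to the bar along its whole width with no visible gap. That is judged from pictures, which resolve roughly 1 mm.
- **Robot clear:** the gripper was touching nothing at hand-in, and the wrist force read about 1 N, which is noise.
- **Other objects:** the housings, the jar and the collar looked untouched in the last pictures. I did not measure their positions again.

No check failed. The cameras differed by a few mm on where the bar is, so I relied on the contact force and the close-up pictures for the final fit.

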